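# Get the square guide plate from behind the others

## Task

The square-bodied guide plate is at the back of the crowded hook. Move the two plates hanging in front of it, first the disc and then the strip, to the spare hook so that both hang there freely behind its turned-up tip, then stand the square plate fully home and upright in the middle of the test fixture's slot. The spare hook may have slid along its rail, so feel for it; handle the plates gently, without forcing them against the hooks or the fixture, and leave the other things on the bench alone.

Things in the scene. Friction and masses are not known exactly. Their poses are not given: they have to be found in the camera images.
- disc_centre (a point): Centre (65 mm above the underside) of a white plastic plate 8 mm thick (x), 130 mm tall (z up), about 100 g: a disc-shaped body 70 mm in diameter, and above it a neck 32 mm wide (y) with a hang window and, on top, a solid grip tab whose middle is 48 mm above this point. At the start it hangs nearest the tip of the crowded hook (about 78 mm in front of the rail).
- strip_centre (a point): Centre (65 mm above the underside) of a white plastic plate 8 mm thick (x), 130 mm tall (z up), about 100 g: a narrow rectangular body 36 mm wide, and above it a neck 32 mm wide (y) with a hang window and, on top, a solid grip tab whose middle is 48 mm above this point. At the start it hangs in the middle of the crowded hook (about 52 mm in front of the rail).
- square_centre (a point): Centre (65 mm above the underside) of a white plastic plate 8 mm thick (x), 130 mm tall (z up), about 100 g: a square body 66 mm wide with a straight lower edge, and above it a neck 32 mm wide (y) with a hang window and, on top, a solid grip tab whose middle is 48 mm above this point. At the start it hangs rearmost on the crowded hook (about 26 mm in front of the rail).
- full_stand: Fixed, crowded hook stand, left or right: z up, y along its rail (top 186 mm up, 160 mm long), hook pointing to -x. Origin on the bench below the rail's front face. Hook: steel bar 8 mm square, top at 190 mm, from x=0 to -100 mm; the last 8 mm is turned up to 196 mm, so raise a plate 6 to 12 mm to pass it. Its hook is at the middle of the rail (y=0). Over 35 N from a plate is forcing.
- spare_stand: Fixed, empty hook stand: z up, y along its rail (top 186 mm up, 160 mm long), hook pointing to -x. Origin on the bench below the rail's front face. Hook: steel bar 8 mm square, top at 190 mm, from x=0 to -100 mm; the last 8 mm is turned up to 196 mm, so raise a plate 6 to 12 mm to pass it. This hook is clamped at an unreported place, y=-18 to 18 mm: feel or look for it. It does not give. Over 35 N from a plate is forcing.
- fixture: Fixed test fixture; origin on the bench under the middle of its slot, x across the slot, y along it, z up. Base 100 x 130 mm; two black cheeks 90 mm long, 53 mm high, make an upright slot 10.5 mm wide, open at the ends, its floor 12 mm above the bench, flaring above 40 mm to 28 mm at the top. Green board on the +x side. Over 35 N from a plate is forcing.
- disc: The disc plate itself, origin mid-underside. Body 0 to 70 mm up, straight neck 68 to 130 mm; the hang window goes right through the neck along x, 14 mm wide, from 76 to 96 mm up; its top edge rests on the hook bar. Grip tab 96 to 130 mm up.
- strip: The strip plate itself, origin mid-underside. Body 0 to 70 mm up, straight neck 68 to 130 mm; the hang window goes right through the neck along x, 14 mm wide, from 76 to 96 mm up; its top edge rests on the hook bar. Grip tab 96 to 130 mm up.
- square: The square plate itself, origin mid-underside. Body 0 to 70 mm up, straight neck 68 to 130 mm; the hang window goes right through the neck along x, 14 mm wide, from 76 to 96 mm up; its top edge rests on the hook bar. Grip tab 96 to 130 mm up.
- flux_jar: Bystander, leave it where it is: a small jar, 44 mm across, 60 mm tall; origin under its middle.
- meter: Bystander, leave it where it is: a grey hand meter lying flat, 80 x 120 x 43 mm; origin under its middle.
- driver: Bystander, leave it where it is: a screwdriver lying on the bench, 170 mm long; origin under its middle.
- part_tray: Bystander, leave it where it is: a grey open tray 100 x 70 mm, 30 mm tall; origin under its middle.
Things that resemble listed ones, but are neither listed nor needed, are in the scene too. What is shaped like the square but turquoise or yellow is not meant. Leave any yellow look-alike of the disc alone.

How it is judged:
By the outcome, as a careful person would: the job done as asked, in the order asked, and still so for the second after the job is handed in, with the robot touching nothing.
It also fails if it takes over 72 s, if anything falls off the work surface, if the arm or the gripper's body presses on something with over 40 N, if the wrist force passes 120 N, or if a joint passes its speed limit or range.

## Robot

A 6-joint arm with a two-finger parallel gripper is mounted at the origin on the work surface. World frame = base frame: x ahead of the robot, y to its left, z up, the work surface at z = 0. Lengths are in m, angles in rad, forces in N, time in s.
With the tool pointing down it reaches from about 0.25 to 0.725 m from the base axis. Payload 4 kg.
Tool frame: the origin (TCP) lies on the centre line of the jaws, within the pads' length; the fingertips stand 17 mm ahead of it and the grasp point (between the pads) lies 2 mm behind it; z points along the fingers, y is the line along which they close (so a half turn about z gives the same grasp; the last joint's range is limited). The gripper opens to 85 mm and grips with 20 to 120 N. Pads are 22 mm wide; open, the fingers measure 114 mm over their backs; the gripper's body (76 mm by 85 mm) begins 54 mm behind the grasp point. The pads swing forward as they close: fully open they stand 13 mm farther back than shut.
Start: joints at [1.229, 0.241, 0.005, 1.335, 0, 1.571], TCP at [0.168, 0.471, 0.248] pointing down, gripper open.
Joint ranges: [-2.72, 2.72], [-1.05, 1.87], [-1.09, 1.28], [-1.99, 2.15], [-1.42, 1.44], [-3.14, 3.14]. Speed limits (rad/s): [2.79, 2.79, 3.14, 3.14, 3.14, 3.14].

## Interface

Orientations are given as a unit quaternion [x, y, z, w].
In Python, from workcell import get_obs, imaging, order gives the robot as it stands.
- The arm moves only by the tool apply_moves, never from a script. Its argument "targets" is a list that holds one entry, the list of rows, each a list of 5 numbers: the shift along the world's x, y, z in units of 40 mm (1.0 is 40 mm), then the turn about the world's z in degrees, then the gripper command: -1 is shut, 1 is fully open, values between are in proportion. In form: [[[dx, dy, dz, turn, fingers], ...]]. A call has 1 to 8 rows; each row shifts and turns the commanded pose from where the row before left it; what a row does not reach is not made up. A row lasts 1/12 s, in which the tool goes at most 41.7 mm and 7.16 degrees, less where a joint would pass 70% of its speed; a pose out of reach is approached as far as the arm can. A call is refused whole if a number of a shift passes 1 or a number of a turn 7.16, either way. A call with a gripper value outside its range is refused whole. The fingers move at their own pace and stop on an object; the grip force is fixed at half the most. Time passes only in rows, so rows that do not move let the fingers close. It gives the time, the measured TCP pose, the force, the opening and the grip force at its end, in the units of the state.
- get_obs(): the state, without advancing time (a new reading comes with each control period).
- imaging.camera(name): name is "scene" or "top" or "wrist"; returns (picture, depth): 420x560x3 uint8, blue, green, red; 420x560 float32, m along the optical axis (not along the pixel's ray), 0 where there is no reading.
- imaging.get_calibration(name): a dict with "camera_matrix" (3x3 intrinsics, pixels), "eye" and "rotation" of the camera in the world; the wrist camera has in their place "hand_eye" (4x4, takes a point from camera to tool coordinates, whose origin is the TCP and whose axes are the flange's). Camera axes: x right, y down, z forward; pixel columns grow to the right and rows downward; lengths in m; the calibration is good to about 2 mm. A picture is of the moment at which its call begins: read the wrist's pose just before it. get_calibration takes no time and is no camera call.
- order.job_done(): hands the job in; it is judged then, once.
The state is a dict: "clock": time; "joint_pos": joint angles; "joint_vel": joint speeds; "tau": joint torques, N m; "eef_pos": TCP position; "tool_rot": TCP orientation; "ft_force": force on the tool from outside, world axes, zero at the start; "ft_torque": the same for the moment, N m; "grip_width": finger opening in m; "grasp_force": force on a finger pad.
Only numpy, scipy, OpenCV 4.12 (cv2) and the standard library are available. Lean on these libraries where they do the work, as an engineer would, in place of code of your own. Each camera call takes 0.05 s, during which the arm holds its last target. There are 200 camera calls.

## Working session

There is one attempt and no reset: what is moved stays moved. The work goes in short steps, Python scripts to look and compute and a tool call to move; the robot and the scene stay as the last step left them, time stands still between calls to the robot, and variables do not carry over. Pictures are saved under pics/ and viewed, at most 10 in all, crops included, and the job is handed in when it is done.

Besides the shell and the picture viewer there is one more tool, called after "Request:" as a command line: name --argument value ..., lists and objects as JSON in quotes. apply_moves: Moves the arm, as the interface text tells. Its arguments: {"type":"object","properties":{"targets":{"type":"array","items":{"type":"array","items":{"type":"array","items":{"type":"number"}}}}},"required":["targets"]}

```bash
mkdir -p pics; cat > h.py <<'E'
import numpy as np, cv2
from workcell import get_obs, imaging, order
from scipy.spatial.transform import Rotation as R
def cam(name):
    o=get_obs(); im,d=imaging.camera(name); c=imaging.get_calibration(name)
    K=np.array(c["camera_matrix"])
    if name=="wrist":
        T=np.eye(4);T[:3,:3]=R.from_quat(o["tool_rot"]).as_matrix();T[:3,3]=o["eef_pos"]
        T=T@np.array(c["hand_eye"]); Rm,e=T[:3,:3],T[:3,3]
    else: Rm,e=np.array(c["rotation"]),np.array(c["eye"])
    v,u=np.mgrid[:d.shape[0],:d.shape[1]]
    P=np.stack([(u-K[0,2])/K[0,0]*d,(v-K[1,2])/K[1,1]*d,d],-1)@Rm.T+e
    P[d==0]=np.nan
    return im,d,P,K,Rm,e
E
python3 - <<'E'
from h import *
print(get_obs())
for n in("scene","top"):
    im,d,P,K,Rm,e=cam(n); cv2.imwrite(f"pics/{n}0.png",im); np.savez(f"{n}0.npz",im=im,P=P)
    print(n,e,Rm.round(3).tolist(),K.tolist(),(d==0).mean())
E
```

```text
{'clock': 0.0, 'joint_pos': array([ 1.22899266e+00,  2.41413231e-01,  3.71448597e-03,  1.33520946e+00,
       -3.95400536e-05,  1.57079580e+00]), 'joint_vel': array([ 0.00066454,  0.00089537, -0.00087463,  0.00105009,  0.00060549,
       -0.00055232]), 'tau': array([-1.20123270e-03, -3.72319829e+01,  2.52407545e+01,  1.70260342e-02,
       -1.46776019e-04,  3.56121106e-06]), 'eef_pos': array([0.16740132, 0.47050188, 0.24740909]), 'tool_rot': array([ 1.70070737e-01,  9.85431291e-01, -1.04391751e-03, -1.60102891e-04]), 'ft_force': array([ 0.39088041, -0.47463321,  0.23695282]), 'ft_torque': array([0.02949686, 0.02110702, 0.02396361]), 'grasp_force': 0.0, 'grip_width': 0.08528647696239655}Traceback (most recent call last):
  File "<stdin>", line 4, in <module>
  File "h.py", line 12, in cam
    P=np.stack([(u-K[0,2])/K[0,0]*d,(v-K[1,2])/K[1,1]*d,d],-1)@Rm.T+e
      ~~~~~~~~~~~~~~~~~~~~~~~~~~~~~~~~~~~~~~~~~~~~~~~~~~~~~~~~^~~~~
ValueError: matmul: Input operand 1 has a mismatch in its core dimension 0, with gufunc signature (n?,k),(k,m?)->(n?,m?) (size 4 is different from 3)
```

```bash
sed -i 's/Rm,e=np.array(c\["rotation"\]),/Rm,e=R.from_quat(c["rotation"]).as_matrix(),/' h.py
python3 - <<'E'
from h import *
for n in("scene","top"):
    im,d,P,K,Rm,e=cam(n); cv2.imwrite(f"pics/{n}0.png",im); np.savez(f"{n}0.npz",im=im,P=P)
    print(n,e,Rm.round(3).tolist(),K.tolist(),(d==0).mean(), np.nanmedian(P[...,2]))
E
```

```text
scene [ 0.98654481 -0.6362921   0.88265738] [[0.83, 0.385, -0.403], [0.558, -0.585, 0.588], [-0.01, -0.713, -0.701]] [[448.6223647093925, 0.0, 276.9475885273036], [0.0, 448.6223647093925, 218.39614236400635], [0.0, 0.0, 1.0]] 0.004081632653061225 -0.0006931379493547718
top [0.51047766 0.00536136 1.00742807] [[0.021, -0.998, 0.066], [-1.0, -0.021, -0.004], [0.005, -0.066, -0.998]] [[390.81400930584886, 0.0, 277.8305466209345], [0.0, 390.81400930584886, 212.3732149774132], [0.0, 0.0, 1.0]] 0.004128401360544218 0.0001593347065242945
```

View pics/scene0.png

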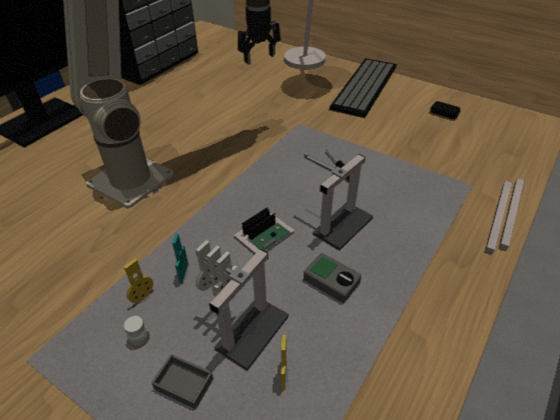

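View pics/top0.png

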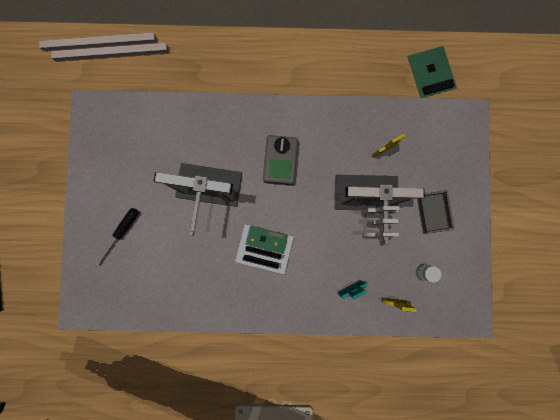

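```bash
python3 - <<'E'
from h import *
f=np.load("top0.npz");im,P=f["im"],f["P"]
big=cv2.resize(im[130:310,150:450],None,fx=2.6,fy=2.6,interpolation=cv2.INTER_CUBIC)
big=cv2.convertScaleAbs(big,alpha=1.6); cv2.imwrite("pics/crop.png",big)
Z=P[...,2]
def comps(name,m,amin=12):
    n,l,s,c=cv2.connectedComponentsWithStats(m.astype(np.uint8))
    for i in range(1,n):
        if s[i,4]>=amin:
            q=P[l==i]; r=cv2.minAreaRect((q[:,:2]*1000).astype(np.float32))
            print(name,"px",c[i].round(),"n",s[i,4],"mean",q.mean(0).round(4),"z",q[:,2].min().round(3),q[:,2].max().round(3),"rect",np.round(r[0],1),np.round(r[1],1),round(r[2],1))
roi=np.zeros(Z.shape,bool);roi[100:320,60:490]=1
comps("z>.212",roi&(Z>.208)&(Z<.235))
comps("rail/hook .175-.205",roi&(Z>.176)&(Z<.208))
comps("fix cheeks",roi&(Z>.045)&(Z<.06))
hsv=cv2.cvtColor(im,cv2.COLOR_BGR2HSV)
for n,(a,b) in {"green":(50,80),"turq":(81,100),"yel":(20,35)}.items():
    comps(n,roi&(hsv[...,0]>=a)&(hsv[...,0]<=b)&(hsv[...,1]>100)&(hsv[...,2]>40),30)
comps("fixbase",roi&(Z>.008)&(Z<.016),80)
E
```

```text
z>.212 px [390. 208.] n 88 mean [ 0.5762 -0.2232  0.221 ] z 0.208 0.227 rect [ 576.5 -224. ] [ 8.1 31.4] 0.4
z>.212 px [389. 220.] n 70 mean [ 0.5508 -0.2212  0.223 ] z 0.209 0.228 rect [ 550.8 -222.6] [ 6.4 30.8] 0.4
z>.212 px [389. 234.] n 73 mean [ 0.5231 -0.2224  0.2228] z 0.21 0.227 rect [ 523.1 -223.8] [31.9  7.9] 87.4
rail/hook .175-.205 px [193. 188.] n 1033 mean [0.6118 0.1818 0.1874] z 0.176 0.196 rect [611.5 195.9] [147.9 135.8] 50.8
rail/hook .175-.205 px [385. 192.] n 868 mean [ 0.6119 -0.2225  0.1869] z 0.177 0.197 rect [ 606.2 -223.1] [ 42.3 164.1] 1.4
rail/hook .175-.205 px [379. 209.] n 20 mean [ 0.5759 -0.2098  0.1892] z 0.179 0.203 rect [ 574.9 -210.5] [11.   5.1] 43.2
rail/hook .175-.205 px [386. 214.] n 46 mean [ 0.566  -0.2246  0.189 ] z 0.182 0.193 rect [ 565.4 -229.4] [15.3 20.4] 1.5
rail/hook .175-.205 px [384. 225.] n 73 mean [ 0.5421 -0.2203  0.1911] z 0.176 0.208 rect [ 540.6 -219.7] [30.3 20.6] 75.6
rail/hook .175-.205 px [383. 238.] n 55 mean [ 0.5148 -0.2182  0.1924] z 0.182 0.208 rect [ 514.4 -216.7] [25.2 14.4] 66.1
fix cheeks px [342. 200.] n 13 mean
[... 1110 characters left out ...]
 nan nan] z nan nan rect [ 386.1 -190.7] [29.8 77.8] 22.0
yel px [389. 145.] n 197 mean [ 0.7406 -0.2629  0.0783] z -0.001 0.133 rect [ 753.6 -278.9] [16.1 96.6] 36.7
yel px [399. 304.] n 248 mean [nan nan nan] z nan nan rect [ 354.1 -307.8] [100.7  18.1] 81.7
fixbase px [214. 182.] n 1138 mean [0.6518 0.1678 0.0117] z 0.008 0.016 rect [644.7 182.3] [159.6  90. ] 82.4
fixbase px [361. 190.] n 1201 mean [ 0.6396 -0.2097  0.0116] z 0.008 0.016 rect [ 633.9 -222.8] [ 88.3 158.5] 1.4
fixbase px [186. 194.] n 161 mean [0.6178 0.2361 0.0116] z 0.008 0.015 rect [619.8 239.2] [28.4 54.2] 1.2
fixbase px [264. 248.] n 1288 mean [0.484  0.0355 0.0126] z 0.008 0.016 rect [482.7  35.3] [130.2  99.5] 77.2
```

View pics/crop.png

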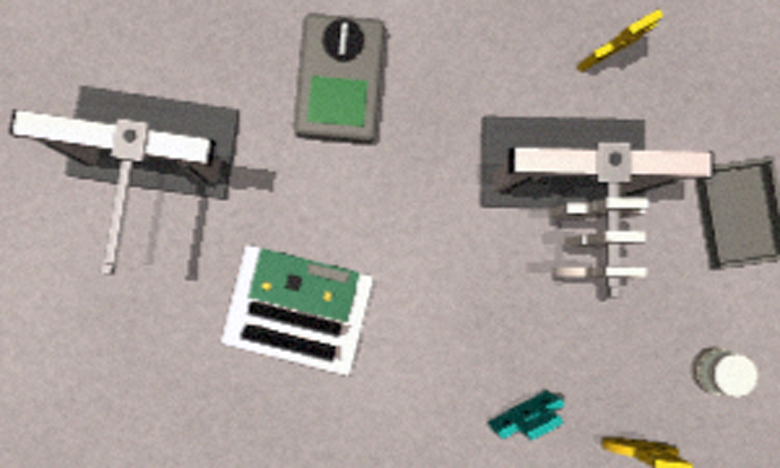

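Request:
apply_moves --targets '[[[0.37,-0.72,0.15,1,0.4],[0.37,-0.72,0.15,1,0.4],[0.37,-0.72,0.15,1,0.4],[0.37,-0.72,0.15,1,0.4],[0.37,-0.72,0.15,1,0.4],[0.37,-0.72,0.15,1,0.4],[0.37,-0.72,0.15,1,0.4],[0.37,-0.72,0.15,1,0.4]]]'

```text
clock: 0.82
eef_pos: [0.2862, 0.2391, 0.2964]
tool_rot: [0.1, 0.995, -0.0, -0.0]
ft_force: [1.5, 1.5, 0.9]
grip_width: 0.0597
grasp_force: 0.0
```

Request:
apply_moves --targets '[[[0.37,-0.72,0,1,0.4],[0.37,-0.72,0,1,0.4],[0.37,-0.72,0,1,0.4],[0.37,-0.72,0,1,0.4],[0.37,-0.72,0,1,0.4],[0.37,-0.72,0,1,0.4],[0.37,-0.72,0,1,0.4],[0.37,-0.72,0,1,0.4]]]'

```text
clock: 1.48
eef_pos: [0.4046, 0.0086, 0.2962]
tool_rot: [0.031, 1.0, 0.0, -0.0]
ft_force: [0.2, 0.7, 0.3]
grip_width: 0.0599
grasp_force: 0.0
```

Request:
apply_moves --targets '[[[0.42,-0.83,0,0.7,0.4],[0.42,-0.83,0,0.7,0.4],[0.42,-0.83,0,0.7,0.4],[0.42,-0.83,0,0.7,0.4],[0.42,-0.83,0,0.7,0.4],[0.42,-0.83,0,0.7,0.4],[0.42,-0.83,0,0.7,0.4],[0,0,0,0,0.4]]]'

```text
clock: 2.15
eef_pos: [0.5238, -0.2276, 0.2935]
tool_rot: [-0.009, 1.0, -0.001, -0.001]
ft_force: [-0.1, 0.0, -1.1]
grip_width: 0.0595
grasp_force: 0.0
```

```bash
python3 - <<'E'
from h import *
o=get_obs();print(o["joint_pos"].round(3),o["eef_pos"].round(4),o["tool_rot"].round(3),o["ft_force"].round(1))
im,d,P,K,Rm,e=cam("wrist");cv2.imwrite("pics/w1.png",im);print(e,Rm.round(2).tolist())
m=(P[...,2]>.212)&(P[...,2]<.23)
n,l,s,c=cv2.connectedComponentsWithStats(m.astype(np.uint8))
for i in range(1,n):
    if s[i,4]>100:
        q=P[l==i];q=q[q[:,2]>.219];r=cv2.minAreaRect((q[:,:2]*1000).astype(np.float32));print(c[i],s[i,4],q[:,2].max(),r)
E
```

```text
[-0.409  0.374  0.307  1.504 -0.002 -0.427] [ 0.5238 -0.2276  0.2935] [-0.009  1.    -0.001 -0.001] [-0.1  0.  -1.1]
[ 0.44511057 -0.23043051  0.41867923] [[-0.02, 0.95, 0.31], [1.0, 0.02, 0.0], [-0.0, 0.31, -0.95]]
[285.12038015 225.86272439] 947 0.2252568883132524 ((523.2214965820312, -227.962890625), (31.792043685913086, 8.45246410369873), 89.95409393310547)
[285.15424974 265.54879328] 953 0.22519760436284725 ((550.3712768554688, -227.41702270507812), (8.8785400390625, 31.719900131225586), 0.4303191900253296)
[282.25131441 300.48580442] 951 0.22546447618378226 ((576.3471069335938, -228.84332275390625), (31.592538833618164, 9.24521541595459), 88.89584350585938)
```

View pics/w1.png

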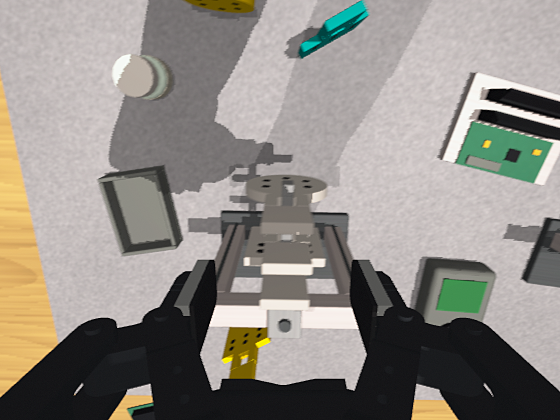

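Request:
apply_moves --targets '[[[0,0,-0.4,0,0.2],[0,0,-0.4,0,0.2],[0,0,-0.4,0,0.2],[0,0,-0.4,0,0.2],[0,0,-0.4,0,0.2],[0,0,-0.17,0,0.2],[0,0,0,0,0.2],[0,0,0,0,0.2]]]'

```text
clock: 2.87
eef_pos: [0.5218, -0.2215, 0.2098]
tool_rot: [-0.012, 1.0, 0.0, -0.0]
ft_force: [-0.3, -0.5, 0.2]
grip_width: 0.0511
grasp_force: 0.0
```

Request:
apply_moves --targets '[[[0,0,0,0,-0.1],[0,0,0,0,-0.2],[0,0,0,0,-0.3],[0,0,0,0,-0.4],[0,0,0,0,-0.6],[0,0,0,0,-1],[0,0,0,0,-1],[0,0,0,0,-1]]]'

```text
clock: 3.53
eef_pos: [0.5227, -0.2227, 0.2112]
tool_rot: [-0.011, 1.0, -0.001, 0.001]
ft_force: [-0.3, -0.1, 5.8]
grip_width: 0.0309
grasp_force: 58.9
```

Request:
apply_moves --targets '[[[0,0,0.05,0,-1],[0,0,0.05,0,-1],[0,0,0.05,0,-1],[0,0,0.05,0,-1],[0,0,0.025,0,-1],[0,0,0,0,-1],[0,0,0,0,-1]]]'

```text
clock: 4.12
eef_pos: [0.5218, -0.2226, 0.2184]
tool_rot: [-0.011, 1.0, -0.0, -0.0]
ft_force: [-0.9, -4.6, -1.5]
grip_width: 0.0307
grasp_force: 59.5
```

```bash
cat >> h.py <<'E'
def tops(name="top",zlo=.15,zhi=.26,hi=.006,x=(.4,.62),y=(-.3,-.15)):
    im,d,P,K,Rm,e=cam(name)
    m=(P[...,2]>zlo)&(P[...,2]<zhi)&(P[...,0]>x[0])&(P[...,0]<x[1])&(P[...,1]>y[0])&(P[...,1]<y[1])
    n,l,s,c=cv2.connectedComponentsWithStats(m.astype(np.uint8))
    for i in range(1,n):
        if s[i,4]>20:
            q=P[l==i];z=np.percentile(q[:,2],95);q=q[q[:,2]>z-hi];r=cv2.minAreaRect((q[:,:2]*1000).astype(np.float32))
            print(name,c[i].round(),s[i,4],"ztop",round(z,4),np.round(r[0],1),np.round(r[1],1),round(r[2],1))
    return im,P
E
python3 - <<'E'
from h import *
o=get_obs();print(o["eef_pos"].round(4),o["tool_rot"].round(4),o["ft_force"].round(1),o["ft_torque"].round(2))
im,P=tops("wrist",.205,.26)
cv2.imwrite("pics/w2.png",im)
im,d,P,*_=cam("scene");cv2.imwrite("pics/s2.png",cv2.convertScaleAbs(cv2.resize(im[200:370,110:330],None,fx=3.5,fy=3.5,interpolation=cv2.INTER_CUBIC),alpha=1.5))
E
```

```text
[ 0.5218 -0.2226  0.2184] [-1.130e-02  9.999e-01 -4.000e-04 -3.000e-04] [-0.9 -4.6 -1.5] [-1.06  0.19 -0.05]
wrist [282. 325.] 21565 ztop 0.2587 [ 520.7 -224.4] [ 26.9 102.6] 1.4
wrist [273. 375.] 845 ztop 0.2135 [ 572.6 -228.7] [ 2.9 31.9] 0.3
```

View pics/s2.png

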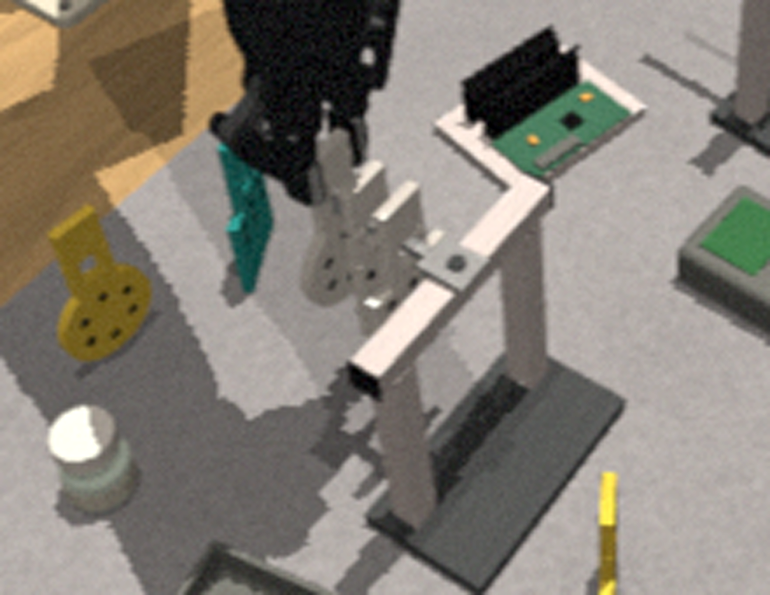

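Request:
apply_moves --targets '[[[0,-0.03,0,0,-1],[0,-0.03,0,0,-1],[0,0,0,0,-1],[0,0,0,0,-1]]]'

```text
clock: 4.55
eef_pos: [0.5222, -0.2237, 0.2185]
tool_rot: [-0.012, 1.0, 0.001, 0.0]
ft_force: [0.2, -0.1, -1.1]
grip_width: 0.0307
grasp_force: 59.7
```

Request:
apply_moves --targets '[[[0,-0.04,0.04,0,-1],[-0.1,-0.002,0,0,-1],[-0.15,-0.004,0,0,-1],[-0.15,-0.004,0,0,-1],[0,0,0,0,-1]]]'

```text
clock: 4.97
eef_pos: [0.5045, -0.2264, 0.2202]
tool_rot: [-0.011, 1.0, 0.0, -0.001]
ft_force: [0.0, 0.4, -1.0]
grip_width: 0.0308
grasp_force: 59.7
```

Request:
apply_moves --targets '[[[-0.15,-0.004,0,0,-1],[-0.15,-0.004,0,0,-1],[-0.15,-0.004,0,0,-1],[-0.15,-0.004,0,0,-1],[-0.2,-0.005,0,0,-1],[-0.2,-0.005,0,0,-1],[0,0,0,0,-1]]]'

```text
clock: 5.55
eef_pos: [0.4642, -0.2275, 0.2202]
tool_rot: [-0.011, 1.0, 0.0, -0.001]
ft_force: [-0.7, 0.6, -1.6]
grip_width: 0.0307
grasp_force: 59.7
```

```bash
python3 - <<'E'
from h import *
for n in("top","scene"):
    f=np.load(n+"0.npz");P=f["P"];X,Y,Z=P[...,0],P[...,1],P[...,2]
    def fit(tag,m):
        q=P[m];vx,vy,x0,y0=cv2.fitLine((q[:,:2]).astype(np.float32),cv2.DIST_HUBER,0,1e-4,1e-4).ravel()
        t=(q[:,:2]-[x0,y0])@[vx,vy];print(n,tag,len(q),"c",round(x0,4),round(y0,4),"ang",np.degrees(np.arctan2(vy,vx)).round(2),"ext",(np.array([x0,y0])+np.outer([t.min(),t.max()],[vx,vy])).round(4).tolist(),"zmed",np.median(q[:,2]).round(4))
    band=(Z>.18)&(Z<.2)
    fit("hookS",band&(X>.47)&(X<.585)&(Y>.13)&(Y<.26))
    fit("tipS",(Z>.193)&(Z<.2)&(X>.47)&(X<.53)&(Y>.13)&(Y<.26))
    fit("railS",(Z>.181)&(Z<.191)&(X>.59)&(X<.66)&(Y>.06)&(Y<.31))
    fit("railF",(Z>.181)&(Z<.191)&(X>.595)&(X<.66)&(Y>-.31)&(Y<-.13))
    fit("hookF",band&(X>.47)&(X<.59)&(abs(Y+.2235)<.007))
    fit("clampS",(Z>.192)&(Z<.21)&(X>.59)&(X<.66)&(Y>.06)&(Y<.31))
    c=(Z>.049)&(Z<.057)&(Y>-.03)&(Y<.1)
    fit("cheekfar",c&(X>.464+ -.23*(Y-.04)) &(X<.53)); fit("cheeknear",c&(X<.464-.23*(Y-.04))&(X>.42))
E
```

```text
top hookS 154 c 0.55 0.1775 ang -6.38 ext [[0.5149, 0.1814], [0.5853, 0.1735]] zmed 0.1899
top tipS 15 c 0.5183 0.1825 ang 53.4 ext [[0.5156, 0.1788], [0.5208, 0.1858]] zmed 0.1951
top railS 698 c 0.6199 0.1496 ang 82.88 ext [[0.6141, 0.103], [0.6345, 0.2666]] zmed 0.1858
top railF 705 c 0.6128 -0.2223 ang -89.83 ext [[0.6126, -0.141], [0.6131, -0.3049]] zmed 0.1858
top hookF 140 c 0.5425 -0.223 ang 0.05 ext [[0.5033, -0.223], [0.5896, -0.2229]] zmed 0.1896
top clampS 102 c 0.6214 0.1683 ang -9.01 ext [[0.598, 0.172], [0.6372, 0.1658]] zmed 0.1931
top cheekfar 85 c 0.4787 0.0391 ang 78.47 ext [[0.472, 0.0063], [0.4871, 0.0802]] zmed 0.0517
top cheeknear 88 c 0.4486 0.041 ang 79.17 ext [[0.4406, -0.0008], [0.4553, 0.0761]] zmed 0.0512
scene hookS 115 c 0.5458 0.1734 ang -7.33 ext [[0.5145, 0.1774], [0.5853, 0.1683]] zmed 0.1872
scene tipS 6 c 0.5194 0.18 ang -22.91 ext [[0.5158, 0.1816], [0.5239, 0.1782]] zmed 0.1944
scene railS 383 c 0.624 0.1629 ang 81.55 ext [[0.6145, 0.099], [0.6389, 0.2631]] zmed 0.1853
scene railF 713 c 0.6143 -0.2331 ang -89.94 ext [[0.6143, -0.144], [0.6144, -0.31]] zmed 0.1848
scene hookF 76 c 0.5502 -0.2264 ang 1.09 ext [[0.5007, -0.2273], [0.5899, -0.2256]] zmed 0.1907
scene clampS 22 c 0.6247 0.1656 ang -45.06 ext [[0.6132, 0.1772], [0.6394, 0.151]] zmed 0.1931
scene cheekfar 38 c 0.4791 0.0289 ang 77.48 ext [[0.473, 0.0016], [0.4897, 0.0765]] zmed 0.0509
scene cheeknear 41 c 0.4469 0.023 ang 79.12 ext [[0.4414, -0.0053], [0.4563, 0.0718]] zmed 0.0507
```

Request:
apply_moves --targets '[[[0,0.4,0,-0.7,-1],[0.02,0.8,0,-0.7,-1],[0.02,0.9,0,-0.7,-1],[0.02,0.9,0,-0.7,-1],[0.02,0.9,0,-0.7,-1],[0.02,0.9,0,-0.7,-1],[0.02,0.9,0,-0.7,-1],[0.02,0.9,0,-0.7,-1]]]'

```text
clock: 6.22
eef_pos: [0.4715, 0.0381, 0.2204]
tool_rot: [0.038, 0.999, 0.0, 0.0]
ft_force: [1.0, 0.0, -1.5]
grip_width: 0.0308
grasp_force: 59.8
```

Request:
apply_moves --targets '[[[0.02,0.9,0,-0.7,-1],[0.02,0.9,0,-0.7,-1],[0.02,0.9,0,-0.7,-1],[0.02,0.7,0,-0.7,-1],[0.02,0.27,0,-0.4,-1],[0,0,0,0,-1],[0,0,0,0,-1]]]'

```text
clock: 6.8
eef_pos: [0.4754, 0.1838, 0.22]
tool_rot: [0.064, 0.998, -0.0, -0.0]
ft_force: [0.2, -0.9, -1.4]
grip_width: 0.0312
grasp_force: 59.8
```

```bash
python3 - <<'E'
from h import *
o=get_obs();print(o["joint_pos"].round(2),o["eef_pos"].round(4),o["tool_rot"].round(4),o["ft_force"].round(1),o["ft_torque"].round(2))
for n in("top","scene","wrist"):
    im,d,P,*_=cam(n);X,Y,Z=P[...,0],P[...,1],P[...,2]; cv2.imwrite(f"pics/{n}3.png",im)
    m=(Z>.18)&(Z<.2)&(X>.51)&(X<.585)&(Y>.13)&(Y<.26)
    if m.sum()>10:
        q=P[m];vx,vy,x0,y0=cv2.fitLine(q[:,:2].astype(np.float32),cv2.DIST_HUBER,0,1e-4,1e-4).ravel();print(n,m.sum(),x0,y0,vy/vx,"y@.55",y0+(.55-x0)*vy/vx,"xmin",q[:,0].min())
E
```

```text
[ 0.37  0.27 -0.03  1.27 -0.    0.5 ] [0.4754 0.1838 0.22  ] [ 6.430e-02  9.979e-01 -2.000e-04 -1.000e-04] [ 0.2 -0.9 -1.4] [-0.   -0.    0.03]
top 153 0.54955053 0.17764053 -0.13020131 y@.55 0.17758201 xmin 0.5153819965924725
scene 114 0.5544089 0.17187813 -0.13258703 y@.55 0.17246269 xmin 0.5150809617209706
wrist 940 0.5323492 0.17676859 -0.13395612 y@.55 0.17440416 xmin 0.5125355685138938
```

View pics/wrist3.png

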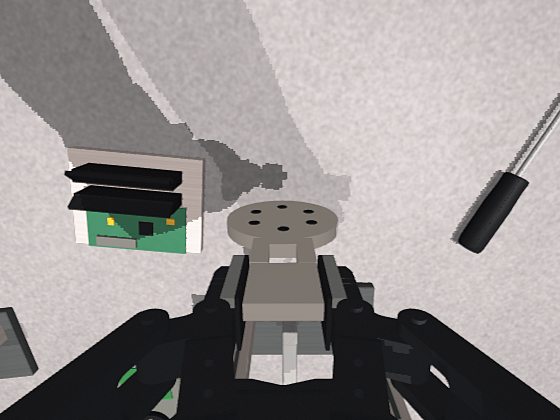

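Request:
apply_moves --targets '[[[0.15,-0.02,0,0,-1],[0.2,-0.0265,0,0,-1],[0.2,-0.0265,0,0,-1],[0.15,-0.02,0,0,-1],[0.05,-0.0065,0,0,-1],[0.05,-0.0065,0,0,-1],[0.05,-0.0065,0,0,-1],[0,0,0,0,-1]]]'

```text
clock: 7.62
eef_pos: [0.5098, 0.1787, 0.2199]
tool_rot: [0.065, 0.998, -0.0, -0.0]
ft_force: [0.4, 0.3, -1.7]
grip_width: 0.0309
grasp_force: 59.8
```

Request:
apply_moves --targets '[[[0.04,-0.0053,0,0,-1],[0.04,-0.0053,0,0,-1],[0.04,-0.0053,0,0,-1],[0,0,0,0,-1]]]'

```text
clock: 7.95
eef_pos: [0.5146, 0.1782, 0.2202]
tool_rot: [0.065, 0.998, 0.0, 0.0]
ft_force: [0.1, -0.1, -0.9]
grip_width: 0.0306
grasp_force: 59.8
```

Request:
apply_moves --targets '[[[0.05,-0.0066,0,0,-1],[0.05,-0.0066,0,0,-1],[0.05,-0.0066,0,0,-1],[0.05,-0.0066,0,0,-1],[0.05,-0.0066,0,0,-1],[0,0,0,0,-1]]]'

```text
clock: 8.45
eef_pos: [0.5249, 0.1767, 0.22]
tool_rot: [0.065, 0.998, 0.0, 0.0]
ft_force: [0.3, 0.0, -0.6]
grip_width: 0.031
grasp_force: 59.8
```

Request:
apply_moves --targets '[[[0,0.03,0,0,-1],[0,0.03,0,0,-1],[0,0,0,0,-1]]]'

```text
clock: 8.7
eef_pos: [0.5243, 0.1794, 0.2201]
tool_rot: [0.065, 0.998, 0.0, -0.0]
ft_force: [-0.7, 0.6, -1.0]
grip_width: 0.0306
grasp_force: 59.8
```

Request:
apply_moves --targets '[[[0,-0.04,0,0,-1],[0,-0.04,0,0,-1],[0,-0.04,0,0,-1],[0,0,0,0,-1]]]'

```text
clock: 9.03
eef_pos: [0.5243, 0.1764, 0.2201]
tool_rot: [0.065, 0.998, 0.003, -0.0]
ft_force: [-0.9, 6.9, -3.1]
grip_width: 0.0307
grasp_force: 59.7
```

Request:
apply_moves --targets '[[[0,0.05,0,0,-1],[0,0.05,0,0,-1],[0,0.03,0,0,-1],[0,0,0,0,-1]]]'

```text
clock: 9.37
eef_pos: [0.5244, 0.1795, 0.2201]
tool_rot: [0.065, 0.998, -0.0, 0.0]
ft_force: [-0.3, 0.0, -1.2]
grip_width: 0.0304
grasp_force: 60.1
```

Request:
apply_moves --targets '[[[0.1,-0.0132,0,0,-1],[0.15,-0.02,0,0,-1],[0.15,-0.02,0,0,-1],[0.15,-0.02,0,0,-1],[0.15,-0.02,0,0,-1],[0.1,-0.0132,0,0,-1],[0,0,0,0,-1]]]'

```text
clock: 9.95
eef_pos: [0.5574, 0.175, 0.2198]
tool_rot: [0.066, 0.998, -0.0, 0.0]
ft_force: [0.4, 0.8, -0.4]
grip_width: 0.0306
grasp_force: 60.1
```

Request:
apply_moves --targets '[[[0.1,-0.0132,0,0,-1],[0.15,-0.02,0,0,-1],[0.15,-0.02,0,0,-1],[0.15,-0.02,0,0,-1],[0.1,-0.0132,0,0,-1],[0,0,0,0,-1]]]'

```text
clock: 10.45
eef_pos: [0.5834, 0.1717, 0.2199]
tool_rot: [0.066, 0.998, 0.0, 0.0]
ft_force: [-0.7, 0.0, -0.7]
grip_width: 0.0306
grasp_force: 60.1
```

Request:
apply_moves --targets '[[[0,0,-0.05,0,-1],[0,0,-0.05,0,-1],[0,0,-0.05,0,-1],[0,0,-0.04,0,-1],[0,0,0,0,-1]]]'

```text
clock: 10.87
eef_pos: [0.5819, 0.1719, 0.212]
tool_rot: [0.065, 0.998, -0.0, -0.0]
ft_force: [0.2, -0.3, -0.3]
grip_width: 0.0307
grasp_force: 60.1
```

Request:
apply_moves --targets '[[[0,0,-0.03,0,-1],[0,0,-0.02,0,-1],[0,0,0,0,-1]]]'

```text
clock: 11.12
eef_pos: [0.5823, 0.172, 0.2113]
tool_rot: [0.065, 0.998, 0.0, 0.0]
ft_force: [-1.8, -0.4, 2.1]
grip_width: 0.0305
grasp_force: 60.6
```

Resting on the bar. Release slowly and lift off.

Request:
apply_moves --targets '[[[0,0,0,0,-0.3],[0,0,0,0,-0.2],[0,0,0,0,-0.1],[0,0,0,0,0],[0,0,0,0,0.1],[0,0,0,0,0.3],[0,0,0,0,0.3],[0,0,0,0,0.3]]]'

```text
clock: 11.78
eef_pos: [0.5824, 0.1719, 0.2104]
tool_rot: [0.065, 0.998, -0.0, -0.0]
ft_force: [0.2, -0.3, -0.0]
grip_width: 0.0558
grasp_force: 0.0
```

Request:
apply_moves --targets '[[[0,0,0.15,0,0.3],[0,0,0.3,0,0.3],[0,0,0.5,0,0.3],[0,0,0.6,0,0.3],[0,0,0.7,0,0.3],[0,0,0,0,0.3],[0,0,0,0,0.3]]]'

```text
clock: 12.37
eef_pos: [0.5835, 0.1722, 0.3033]
tool_rot: [0.065, 0.998, 0.001, 0.003]
ft_force: [0.1, -0.2, -1.2]
grip_width: 0.0557
grasp_force: 0.0
```

```bash
python3 - <<'E'
from h import *
o=get_obs();print(o["eef_pos"].round(4),o["ft_force"].round(1))
im,P=tops("wrist",.208,.235,y=(.1,.25))
cv2.imwrite("pics/w4.png",im)
im,d,P,*_=cam("scene");cv2.imwrite("pics/s4.png",im)
tops("top",.2,.235)
E
```

```text
[0.5835 0.1722 0.3033] [ 0.1 -0.2 -1.2]
wrist [281. 219.] 980 ztop 0.2243 [582.9 169.6] [31.8  8.7] 82.8
top [389. 208.] 91 ztop 0.2255 [ 576.3 -224.3] [ 8.  31.8] 1.0
top [388. 221.] 79 ztop 0.2254 [ 550.8 -222.9] [ 6.3 29.9] 1.2
```

View pics/w4.png

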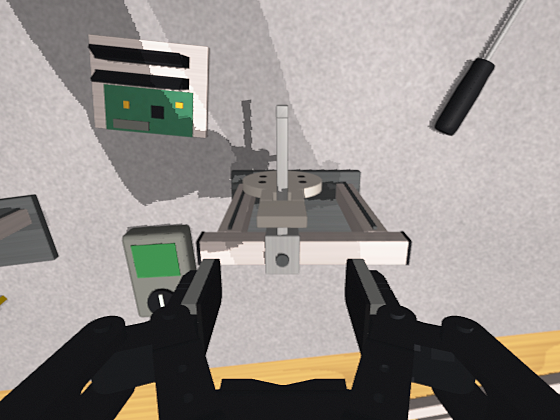

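Request:
apply_moves --targets '[[[-0.07,-0.6,0,0.7,0.3],[-0.07,-0.85,0,0.7,0.3],[-0.07,-0.85,0,0.7,0.3],[-0.07,-0.85,0,0.7,0.3],[-0.07,-0.85,0,0.7,0.3],[-0.07,-0.85,0,0.7,0.3],[-0.07,-0.85,0,0.7,0.3],[-0.07,-0.85,0,0.7,0.3]]]'

```text
clock: 13.18
eef_pos: [0.5589, -0.0916, 0.299]
tool_rot: [0.016, 1.0, 0.0, -0.001]
ft_force: [-0.1, -0.7, -0.0]
grip_width: 0.0555
grasp_force: 0.0
```

Request:
apply_moves --targets '[[[-0.07,-0.85,0,0.7,0.3],[-0.07,-0.85,0,0.7,0.3],[-0.07,-0.85,0,0.7,0.3],[-0.07,-0.84,0,0.7,0.3],[0,0,0,0,0.3],[0,0,0,0,0.3]]]'

```text
clock: 13.68
eef_pos: [0.5477, -0.2274, 0.2986]
tool_rot: [-0.006, 1.0, 0.001, -0.002]
ft_force: [0.0, 1.5, -0.0]
grip_width: 0.0557
grasp_force: 0.0
```

```bash
python3 - <<'E'
from h import *
o=get_obs();print(o["joint_pos"].round(2),o["eef_pos"].round(4),o["tool_rot"].round(4),o["ft_force"].round(1))
im,P=tops("wrist",.208,.235)
E
```

```text
[-0.39  0.42  0.39  1.54  0.   -0.41] [ 0.5477 -0.2274  0.2986] [-6.1e-03  1.0e+00  8.0e-04 -1.5e-03] [ 0.   1.5 -0. ]
wrist [285. 227.] 986 ztop 0.2243 [ 550.2 -227.5] [31.5  8.7] 90.0
wrist [283. 263.] 1017 ztop 0.2242 [ 576.2 -228.7] [31.8  8.7] 89.5
```

Request:
apply_moves --targets '[[[0.04,0,-0.4,0,0.3],[0,0,-0.5,0,0.3],[0,0,-0.5,0,0.3],[0,0,-0.4,0,0.3],[0,0,-0.3,0,0.2],[0,0,-0.12,0,0.2],[0,0,0,0,0.1],[0,0,0,0,0.1]]]'

```text
clock: 14.4
eef_pos: [0.5506, -0.2247, 0.2119]
tool_rot: [-0.009, 1.0, 0.0, -0.0]
ft_force: [-0.5, 0.2, 1.2]
grip_width: 0.047
grasp_force: 0.0
```

Request:
apply_moves --targets '[[[0,-0.025,0,0,-0.1],[0,0,0,0,-0.2],[0,0,0,0,-0.3],[0,0,0,0,-0.4],[0,0,0,0,-0.6],[0,0,0,0,-1],[0,0,0,0,-1],[0,0,0,0,-1]]]'

```text
clock: 15.07
eef_pos: [0.551, -0.2268, 0.2131]
tool_rot: [-0.008, 1.0, -0.0, 0.001]
ft_force: [0.6, 1.1, 5.1]
grip_width: 0.0308
grasp_force: 59.1
```

Request:
apply_moves --targets '[[[0,0,0.05,0,-1],[0,0,0.05,0,-1],[0,0,0.05,0,-1],[0,0,0.05,0,-1],[0,0,0.04,0,-1],[0,0,0,0,-1],[0,0,0,0,-1]]]'

```text
clock: 15.65
eef_pos: [0.5504, -0.2268, 0.2213]
tool_rot: [-0.008, 1.0, -0.0, -0.0]
ft_force: [-0.5, -0.3, -0.8]
grip_width: 0.0306
grasp_force: 59.3
```

Request:
apply_moves --targets '[[[-0.1,-0.002,0,0,-1],[-0.2,-0.004,0,0,-1],[-0.2,-0.004,0,0,-1],[-0.2,-0.004,0,0,-1],[-0.1,-0.002,0,0,-1],[0,0,0,0,-1]]]'

```text
clock: 16.15
eef_pos: [0.5171, -0.2275, 0.2216]
tool_rot: [-0.008, 1.0, -0.0, -0.0]
ft_force: [-0.1, 0.2, 0.3]
grip_width: 0.0306
grasp_force: 59.3
```

Request:
apply_moves --targets '[[[-0.1,-0.002,0,0,-1],[-0.2,-0.004,0,0,-1],[-0.25,-0.004,0,0,-1],[-0.25,-0.004,0,0,-1],[-0.3,-0.004,0,0,-1],[-0.25,-0.002,0,0,-1],[0,0,0,0,-1]]]'

```text
clock: 16.73
eef_pos: [0.4623, -0.2281, 0.2214]
tool_rot: [-0.008, 1.0, 0.0, -0.001]
ft_force: [-0.5, 0.7, -1.0]
grip_width: 0.0307
grasp_force: 59.3
```

Request:
apply_moves --targets '[[[0,0.4,0,-0.65,-1],[0.03,0.8,0,-0.65,-1],[0.03,0.9,0,-0.65,-1],[0.03,0.9,0,-0.65,-1],[0.03,0.9,0,-0.65,-1],[0.03,0.9,0,-0.65,-1],[0.03,0.9,0,-0.65,-1],[0.03,0.9,0,-0.65,-1]]]'

```text
clock: 17.4
eef_pos: [0.473, 0.0376, 0.2216]
tool_rot: [0.038, 0.999, 0.0, 0.001]
ft_force: [1.3, 0.3, -0.9]
grip_width: 0.031
grasp_force: 59.5
```

Request:
apply_moves --targets '[[[0.03,0.9,0,-0.65,-1],[0.03,0.9,0,-0.65,-1],[0.03,0.9,0,-0.65,-1],[0.02,0.75,0,-0.65,-1],[0,0.3,0,-0.6,-1],[0,0,0,0,-1],[0,0,0,0,-1]]]'

```text
clock: 17.98
eef_pos: [0.4772, 0.1866, 0.2211]
tool_rot: [0.064, 0.998, -0.0, -0.0]
ft_force: [0.2, -1.4, -0.5]
grip_width: 0.0307
grasp_force: 59.6
```

Request:
apply_moves --targets '[[[0.15,-0.03,0,0,-1],[0.2,-0.036,0,0,-1],[0.2,-0.0265,0,0,-1],[0.15,-0.02,0,0,-1],[0.05,-0.0065,0,0,-1],[0.05,-0.0065,0,0,-1],[0.05,-0.0065,0,0,-1],[0,0,0,0,-1]]]'

```text
clock: 18.65
eef_pos: [0.5115, 0.1803, 0.2212]
tool_rot: [0.065, 0.998, -0.0, -0.0]
ft_force: [0.5, 0.9, -1.0]
grip_width: 0.031
grasp_force: 59.6
```

Request:
apply_moves --targets '[[[0.05,-0.0066,0,0,-1],[0.05,-0.0066,0,0,-1],[0.05,-0.0066,0,0,-1],[0.05,-0.0066,0,0,-1],[0.05,-0.0066,0,0,-1],[0,0,0,0,-1]]]'

```text
clock: 19.15
eef_pos: [0.5216, 0.1792, 0.2213]
tool_rot: [0.065, 0.998, 0.0, 0.0]
ft_force: [0.6, 0.6, -1.1]
grip_width: 0.0307
grasp_force: 59.6
```

Request:
apply_moves --targets '[[[0.08,-0.009,0,0,-1],[0.12,-0.0132,0,0,-1],[0.15,-0.018,0,0,-1],[0.15,-0.018,0,0,-1],[0.15,-0.018,0,0,-1],[0.1,-0.0132,0,0,-1],[0,0,0,0,-1]]]'

```text
clock: 19.73
eef_pos: [0.5522, 0.1754, 0.221]
tool_rot: [0.066, 0.998, -0.0, 0.0]
ft_force: [-0.0, 0.9, -0.8]
grip_width: 0.0305
grasp_force: 59.6
```

Request:
apply_moves --targets '[[[0,0,-0.05,0,-1],[0,0,-0.05,0,-1],[0,0,-0.05,0,-1],[0,0,-0.04,0,-1],[0,0,0,0,-1]]]'

```text
clock: 20.15
eef_pos: [0.5508, 0.1757, 0.2134]
tool_rot: [0.065, 0.998, -0.0, -0.0]
ft_force: [-0.1, 0.6, -1.6]
grip_width: 0.0309
grasp_force: 59.8
```

Request:
apply_moves --targets '[[[0,0,-0.025,0,-1],[0,0,-0.015,0,-1],[0,0,0,0,-1]]]'

```text
clock: 20.4
eef_pos: [0.5511, 0.1757, 0.2131]
tool_rot: [0.065, 0.998, 0.0, 0.0]
ft_force: [-2.4, -1.2, 4.7]
grip_width: 0.0306
grasp_force: 60.3
```

Resting. Release and lift.

Request:
apply_moves --targets '[[[0,0,0,0,-0.3],[0,0,0,0,-0.2],[0,0,0,0,-0.1],[0,0,0,0,0],[0,0,0,0,0.1],[0,0,0,0,0.3],[0,0,0,0,0.3],[0,0,0,0,0.3]]]'

```text
clock: 21.07
eef_pos: [0.5512, 0.1756, 0.212]
tool_rot: [0.065, 0.998, -0.0, -0.0]
ft_force: [-0.5, 0.3, -0.2]
grip_width: 0.0557
grasp_force: 0.0
```

Request:
apply_moves --targets '[[[0,0,0.15,0,0.3],[0,0,0.3,0,0.3],[0,0,0.5,0,0.3],[0,0,0.6,0,0.3],[0,0,0.7,0,0.3],[0,0,0,0,0.3],[0,0,0,0,0.3]]]'

```text
clock: 21.65
eef_pos: [0.5523, 0.176, 0.3047]
tool_rot: [0.065, 0.998, 0.001, 0.002]
ft_force: [-0.1, -0.2, -1.3]
grip_width: 0.0555
grasp_force: 0.0
```

```bash
python3 - <<'E'
from h import *
o=get_obs();print(o["eef_pos"].round(4),o["ft_force"].round(1))
im,P=tops("wrist",.208,.235,y=(.1,.25))
tops("top",.2,.235)
E
```

```text
[0.5523 0.176  0.3047] [-0.1 -0.2 -1.3]
wrist [282. 216.] 921 ztop 0.2242 [550.3 174.2] [32.   8.3] 83.5
wrist [282. 261.] 963 ztop 0.2242 [582.7 169.8] [32.   9.3] 80.6
top [389. 208.] 92 ztop 0.2253 [ 577.1 -224.3] [ 6.4 31.3] 1.3
```

Request:
apply_moves --targets '[[[0.05,-0.6,0,0.7,0.3],[0.05,-0.86,0,0.7,0.3],[0.05,-0.86,0,0.7,0.3],[0.05,-0.86,0,0.7,0.3],[0.05,-0.86,0,0.7,0.3],[0.05,-0.86,0,0.7,0.3],[0.05,-0.86,0,0.7,0.3],[0.05,-0.86,0,0.7,0.3]]]'

```text
clock: 22.42
eef_pos: [0.5663, -0.0907, 0.3005]
tool_rot: [0.016, 1.0, 0.0, -0.002]
ft_force: [1.6, 0.2, 0.0]
grip_width: 0.0554
grasp_force: 0.0
```

Request:
apply_moves --targets '[[[0.05,-0.86,0,0.7,0.3],[0.05,-0.86,0,0.7,0.3],[0.05,-0.86,0,0.7,0.3],[0.05,-0.84,0,0.7,0.3],[0,0,0,0,0.3],[0,0,0,0,0.3],[0,0,0,0,0.3]]]'

```text
clock: 23.0
eef_pos: [0.5746, -0.2256, 0.3006]
tool_rot: [-0.008, 1.0, 0.001, -0.001]
ft_force: [0.4, -0.3, -0.0]
grip_width: 0.0556
grasp_force: 0.0
```

```bash
python3 - <<'E'
from h import *
o=get_obs();print(o["joint_pos"].round(2),o["eef_pos"].round(4),o["tool_rot"].round(4),o["ft_force"].round(1))
im,P=tops("wrist",.208,.235)
E
```

```text
[-0.37  0.48  0.48  1.58  0.   -0.39] [ 0.5746 -0.2256  0.3006] [-7.7e-03  1.0e+00  8.0e-04 -1.3e-03] [ 0.4 -0.3 -0. ]
wrist [280. 224.] 973 ztop 0.2243 [ 576.4 -228.8] [ 8.8 31.6] 0.6
```

Request:
apply_moves --targets '[[[0.04,0,-0.4,0,0.3],[0,0,-0.5,0,0.3],[0,0,-0.5,0,0.3],[0,0,-0.4,0,0.3],[0,0,-0.3,0,0.2],[0,0,-0.15,0,0.2],[0,0,0,0,0.1],[0,0,0,0,0.1]]]'

```text
clock: 23.72
eef_pos: [0.577, -0.2249, 0.2125]
tool_rot: [-0.009, 1.0, 0.0, -0.0]
ft_force: [-0.0, 0.0, -0.2]
grip_width: 0.0468
grasp_force: 0.0
```

Request:
apply_moves --targets '[[[0,-0.03,0,0,-0.1],[0,0,0,0,-0.2],[0,0,0,0,-0.3],[0,0,0,0,-0.4],[0,0,0,0,-0.6],[0,0,0,0,-1],[0,0,0,0,-1],[0,0,0,0,-1]]]'

```text
clock: 24.38
eef_pos: [0.5774, -0.2273, 0.2136]
tool_rot: [-0.008, 1.0, -0.0, 0.001]
ft_force: [-0.2, 1.3, 5.9]
grip_width: 0.0307
grasp_force: 59.1
```

Request:
apply_moves --targets '[[[0,0,0.05,0,-1],[0,0,0.05,0,-1],[0,0,0.05,0,-1],[0,0,0.05,0,-1],[0,0,0.04,0,-1],[0,0,0,0,-1],[0,0,0,0,-1]]]'

```text
clock: 24.97
eef_pos: [0.5768, -0.2272, 0.2217]
tool_rot: [-0.008, 1.0, -0.0, -0.0]
ft_force: [-1.1, -1.1, -1.5]
grip_width: 0.0309
grasp_force: 59.3
```

Request:
apply_moves --targets '[[[-0.1,0,0,0,-1],[-0.2,-0.002,0,0,-1],[-0.25,-0.004,0,0,-1],[-0.25,-0.004,0,0,-1],[-0.2,-0.004,0,0,-1],[-0.2,-0.004,0,0,-1],[-0.1,-0.002,0,0,-1],[0,0,0,0,-1]]]'

```text
clock: 25.63
eef_pos: [0.5238, -0.228, 0.222]
tool_rot: [-0.008, 1.0, -0.0, -0.0]
ft_force: [0.5, 1.1, -0.7]
grip_width: 0.0306
grasp_force: 59.3
```

Request:
apply_moves --targets '[[[-0.1,-0.002,0,0,-1],[-0.2,-0.004,0,0,-1],[-0.25,-0.004,0,0,-1],[-0.3,-0.004,0,0,-1],[-0.4,-0.004,0,0,-1],[-0.25,-0.002,0,0,-1],[0,0,0,0,-1]]]'

```text
clock: 26.22
eef_pos: [0.4628, -0.2286, 0.2218]
tool_rot: [-0.007, 1.0, 0.0, -0.001]
ft_force: [0.0, -0.6, -1.0]
grip_width: 0.0307
grasp_force: 59.3
```

Request:
apply_moves --targets '[[[0,0.5,0,-1.5,-1],[0,0.8,0,-1.5,-1],[0,0.8,0,-1.5,-1],[0.3,0.8,0,-1.5,-1],[0.4,0.8,0,-1.5,-1],[0.4,0.8,0,-1.5,-1],[0.4,0.8,0,-1.5,-1],[0.3,0.8,0,-1.5,-1]]]'

```text
clock: 26.88
eef_pos: [0.5385, 0.0173, 0.2219]
tool_rot: [0.097, 0.995, 0.0, 0.001]
ft_force: [0.3, 0.3, -0.3]
grip_width: 0.0305
grasp_force: 59.5
```

Request:
apply_moves --targets '[[[0.1,0.5,0,-1.3,-1],[0,0.1,0,0,-1],[0,0,0,0,-1],[0,0,0,0,-1],[0,0,0,0,-1]]]'

```text
clock: 27.3
eef_pos: [0.5406, 0.0382, 0.2217]
tool_rot: [0.108, 0.994, -0.0, -0.0]
ft_force: [0.5, -1.0, -1.2]
grip_width: 0.0307
grasp_force: 59.6
```

```bash
python3 - <<'E'
from h import *
o=get_obs();print(o["joint_pos"].round(2),o["eef_pos"].round(4),o["tool_rot"].round(4),o["ft_force"].round(1))
im,d,P,*_=cam("wrist");cv2.imwrite("pics/w5.png",im);np.savez("w5.npz",im=im,P=P)
X,Y,Z=P[...,0],P[...,1],P[...,2]
reg=(X>.4)&(X<.56)&(Y>-.05)&(Y<.13)
def rects(tag,m):
    n,l,s,c=cv2.connectedComponentsWithStats(m.astype(np.uint8))
    for i in range(1,n):
        if s[i,4]>60:
            q=P[l==i];r=cv2.minAreaRect((q[:,:2]*1000).astype(np.float32));print(tag,c[i].round(),s[i,4],np.round(r[0],1),np.round(r[1],1),round(r[2],1),q[:,2].mean().round(4))
rects("cheek",reg&(Z>.048)&(Z<.058)); rects("base",reg&(Z>.008)&(Z<.015))
m=(Z>.095)&(Z<.26)&(abs(X-o["eef_pos"][0])<.02)&(abs(Y-o["eef_pos"][1])<.03)
for a,b in((.1,.13),(.13,.16),(.16,.2),(.2,.23),(.228,.245)):
    q=P[m&(Z>a)&(Z<b)]
    if len(q):print(a,b,len(q),q.mean(0).round(4),q.min(0).round(4),q.max(0).round(4))
E
```

```text
[ 0.07  0.34  0.07  1.3  -0.    0.29] [0.5406 0.0382 0.2217] [ 1.084e-01  9.941e-01 -2.000e-04 -0.000e+00] [ 0.5 -1.  -1.2]
cheek [261.  78.] 927 [449.6  38.6] [90.   6.8] 77.6 0.0507
cheek [261. 116.] 832 [477.   32.4] [90.   7.2] 77.6 0.0507
base [266. 114.] 8774 [483.1  30.8] [130.5 100.4] 77.1 0.0124
0.1 0.13 1075 [0.5358 0.0382 0.117 ] [0.5286 0.0082 0.1012] [0.5433 0.0681 0.13  ]
0.13 0.16 1672 [0.5358 0.0381 0.1459] [0.5284 0.0082 0.13  ] [0.5435 0.0682 0.1599]
0.16 0.2 2930 [0.5373 0.0382 0.1757] [0.5283 0.0082 0.16  ] [0.5505 0.0682 0.2   ]
0.2 0.23 4266 [0.5343 0.0378 0.2181] [0.5242 0.0093 0.2   ] [0.5549 0.0663 0.23  ]
0.228 0.245 4158 [0.5365 0.0374 0.2348] [0.523  0.0093 0.228 ] [0.5551 0.0663 0.245 ]
```

View pics/w5.png

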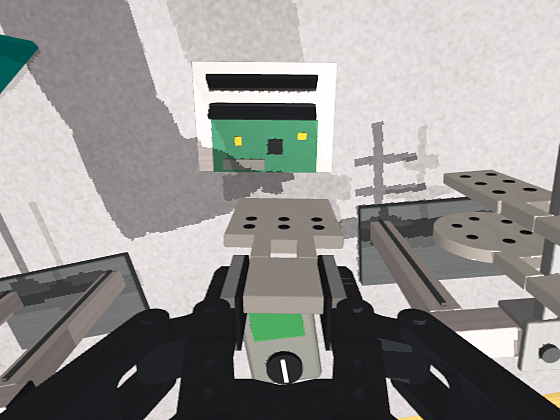

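```bash
python3 - <<'E'
from h import *
f=np.load("w5.npz");P=f["P"];im=f["im"]
a=np.radians(-12.45);n=np.array([np.cos(a),np.sin(a)]);t=np.array([-np.sin(a),np.cos(a)])
T=np.array([.5406,.0382]);print("TCP",T@n,T@t,"slot",np.array([.4633,.0355])@n,np.array([.4633,.0355])@t)
N=P[...,:2]@n;S=P[...,:2]@t;Z=P[...,2]
near=(abs(N-T@n)<.02)
for z0 in np.arange(.095,.25,.006):
    m=near&(Z>z0)&(Z<z0+.006)&(abs(S-T@t)<.05)
    if m.sum()>20:
        c=m&(abs(S-T@t)<.013)
        print(z0.round(3),m.sum(),"n all",np.percentile(N[m],[5,50,95]).round(4),"centre n",np.percentile(N[c],[5,50,95]).round(4) if c.any() else None,"s",np.percentile(S[m],[1,99]).round(4))
# vertical columns on body (gray) rows
for r in (200,215,230,240,244,248,252,256,260,270,290,300,305,310): print(r,[(c,(N[r,c]).round(4),S[r,c].round(4),Z[r,c].round(4)) for c in (240,284,328)])
E
```

```text
TCP 0.5196520840519686 0.15384833941400125 slot 0.44475191746979204 0.13454691340548577
0.101 161 n all [0.5145 0.515  0.5155] centre n [0.5147 0.515  0.5154] s [0.1214 0.1842]
0.107 233 n all [0.5144 0.5149 0.5155] centre n [0.5147 0.515  0.5153] s [0.1204 0.1842]
0.113 242 n all [0.5145 0.515  0.5155] centre n [0.5146 0.515  0.5154] s [0.1211 0.1845]
0.119 267 n all [0.5145 0.515  0.5155] centre n [0.5146 0.515  0.5154] s [0.1206 0.1841]
0.125 277 n all [0.5145 0.515  0.5156] centre n [0.5147 0.515  0.5154] s [0.1209 0.1844]
0.131 311 n all [0.5145 0.515  0.5156] centre n [0.5146 0.515  0.5153] s [0.1207 0.1842]
0.137 325 n all [0.5144 0.515  0.5156] centre n [0.5146 0.515  0.5154] s [0.1205 0.1844]
0.143 356 n all [0.5144 0.515  0.5156] centre n [0.5146 0.515  0.5155] s [0.1206 0.184 ]
0.149 389 n all [0.5144 0.515  0.5155] centre n [0.5146 0.515  0.5154] s [0.1203 0.1843]
0.155 418 n all [0.5144 0.515  0.5156] centre n [0.5146 0.515  0.5155] s [0.1207 0.1844]
0.161 471 n all [0.5144 0.515  0.5156] centre n [0.5146 0.515  0.5155] s [0.1204 0.1839]
0.167 1166 n all [0.5147 0.5164 0
[... 3355 characters left out ...]
 np.float64(0.2267)), (328, np.float64(0.5084), np.float64(0.1684), np.float64(0.2377))]
300 [(240, np.float64(0.5127), np.float64(0.1368), np.float64(0.2375)), (284, np.float64(0.5166), np.float64(0.1527), np.float64(0.2316)), (328, np.float64(0.509), np.float64(0.1677), np.float64(0.2431))]
305 [(240, np.float64(0.514), np.float64(0.1368), np.float64(0.2387)), (284, np.float64(0.5189), np.float64(0.1527), np.float64(0.2315)), (328, np.float64(0.5118), np.float64(0.168), np.float64(0.242))]
310 [(240, np.float64(0.5159), np.float64(0.1368), np.float64(0.239)), (284, np.float64(0.5212), np.float64(0.1527), np.float64(0.2314)), (328, np.float64(0.514), np.float64(0.1681), np.float64(0.2417))]
```

Request:
apply_moves --targets '[[[-0.2,0,0,0,-1],[-0.4,-0.01,0,0,-1],[-0.5,-0.01,0,0,-1],[-0.4,-0.01,0,0,-1],[-0.3,-0.01,0,0,-1],[-0.11,0,0,0,-1],[0,0,0,0,-1],[0,0,0,0,-1]]]'

```text
clock: 28.02
eef_pos: [0.4647, 0.0372, 0.2222]
tool_rot: [0.108, 0.994, 0.0, 0.001]
ft_force: [-0.1, 0.1, -0.3]
grip_width: 0.0302
grasp_force: 59.6
```

Request:
apply_moves --targets '[[[0,0,-0.2,0,-1],[0,0,-0.3,0,-1],[0,0,-0.2,0,-1],[0,0,-0.1,0,-1],[0,0,0,0,-1],[0,0,0,0,-1],[0,0,0,0,-1]]]'

```text
clock: 28.6
eef_pos: [0.4648, 0.0377, 0.1899]
tool_rot: [0.108, 0.994, 0.0, 0.0]
ft_force: [0.9, -0.1, -0.7]
grip_width: 0.0309
grasp_force: 59.6
```

```bash
cat > chk.py <<'E'
from h import *
import sys
o=get_obs();T=o["eef_pos"];print(T.round(4),o["tool_rot"].round(4),o["ft_force"].round(1))
im,d,P,*_=cam("wrist");cv2.imwrite(f"pics/{sys.argv[1]}.png",im)
a=np.radians(-12.45);n=np.array([np.cos(a),np.sin(a)]);t=np.array([-np.sin(a),np.cos(a)])
N=P[...,:2]@n-T[:2]@n;S=P[...,:2]@t-T[:2]@t;Z=P[...,2]
b=T[2]-.1205
f=(abs(N)<.015)&(abs(S)<.04)&(Z>b+.01)&(Z<b+.065)
print("face",np.percentile(N[f],[5,50,95]).round(4),"s",np.percentile(S[f],[1,99]).round(4), f.sum())
c=(Z>.047)&(Z<.058)&(abs(N)<.04)&(abs(S)<.06)&~((abs(N)<.008)&(abs(S)<.036))
for g in(c&(N<-.005),c&(N>.005)):
    if g.sum()>20:
        r=cv2.minAreaRect((np.stack([N[g],S[g]],1)*1000).astype(np.float32));print("cheek",g.sum(),np.round(r[0],1),np.round(r[1],1),round(r[2],1),np.percentile(N[g],[1,99]).round(4),np.percentile(S[g],[.5,99.5]).round(4))
E
python3 chk.py w6
```

```text
[0.4648 0.0377 0.1899] [1.079e-01 9.942e-01 0.000e+00 2.000e-04] [ 0.9 -0.1 -0.7]
face [-0.0052 -0.0046 -0.0041] s [-0.0333  0.0305] 3069
cheek 889 [-15.2  -2.3] [90.   7.6] 89.7 [-0.0189 -0.0117] [-0.0467  0.0422]
cheek 108 [12.9 -2.5] [89.7  6.8] 89.7 [0.0097 0.0164] [-0.0473  0.0423]
```

View pics/w6.png

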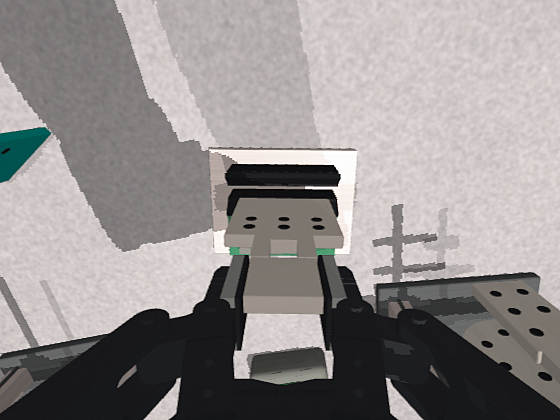

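Request:
apply_moves --targets '[[[-0.018,-0.022,-0.1,0,-1],[0,0,-0.15,0,-1],[0,0,-0.15,0,-1],[0,0,-0.1,0,-1],[0,0,-0.1,0,-1],[0,0,-0.05,0,-1],[0,0,0,0,-1]]]'

```text
clock: 29.23
eef_pos: [0.4632, 0.0367, 0.163]
tool_rot: [0.108, 0.994, -0.0, -0.001]
ft_force: [-0.0, -0.3, -1.4]
grip_width: 0.0305
grasp_force: 59.6
```

```bash
python3 chk.py w7
```

```text
[0.4632 0.0367 0.163 ] [ 1.079e-01  9.942e-01 -1.000e-04 -6.000e-04] [-0.  -0.3 -1.4]
face [-0.0053 -0.0048 -0.0043] s [-0.0335  0.0305] 3116
cheek 1050 [-13.9  -1.1] [89.9  7.5] 89.8 [-0.0175 -0.0105] [-0.0455  0.0433]
cheek 120 [14.5 -1.2] [89.9  8. ] 89.8 [0.0105 0.0185] [-0.0462  0.0436]
```

Request:
apply_moves --targets '[[[0.02,-0.004,0,0,-1],[0,0,-0.06,0,-1],[0,0,-0.06,0,-1],[0,0,-0.06,0,-1],[0,0,-0.06,0,-1],[0,0,0,0,-1]]]'

```text
clock: 29.78
eef_pos: [0.464, 0.0366, 0.1535]
tool_rot: [0.108, 0.994, -0.0, -0.001]
ft_force: [-0.0, -0.6, -0.2]
grip_width: 0.0308
grasp_force: 59.6
```

Request:
apply_moves --targets '[[[0,0,-0.07,0,-1],[0,0,-0.07,0,-1],[0,0,-0.07,0,-1],[0,0,-0.07,0,-1],[0,0,-0.07,0,-1],[0,0,-0.05,0,-1],[0,0,0,0,-1]]]'

```text
clock: 30.37
eef_pos: [0.4641, 0.0366, 0.1375]
tool_rot: [0.108, 0.994, -0.0, -0.001]
ft_force: [-0.0, 0.0, -1.7]
grip_width: 0.0304
grasp_force: 59.6
```

Request:
apply_moves --targets '[[[0,0,-0.03,0,-1],[0,0,-0.03,0,-1],[0,0,-0.02,0,-1],[0,0,0,0,-1]]]'

```text
clock: 30.7
eef_pos: [0.4644, 0.0366, 0.1348]
tool_rot: [0.108, 0.994, -0.0, -0.0]
ft_force: [0.6, -0.4, -1.2]
grip_width: 0.0307
grasp_force: 59.6
```

Request:
apply_moves --targets '[[[0,0,-0.03,0,-1],[0,0,-0.03,0,-1],[0,0,0,0,-1]]]'

```text
clock: 30.95
eef_pos: [0.4643, 0.0366, 0.1323]
tool_rot: [0.108, 0.994, -0.0, -0.0]
ft_force: [1.3, -0.7, -1.1]
grip_width: 0.0306
grasp_force: 59.6
```

Request:
apply_moves --targets '[[[0,0,-0.025,0,-1],[0,0,-0.015,0,-1],[0,0,0,0,-1]]]'

```text
clock: 31.2
eef_pos: [0.465, 0.0367, 0.1317]
tool_rot: [0.108, 0.994, 0.0, 0.001]
ft_force: [-1.5, -0.3, 4.8]
grip_width: 0.0311
grasp_force: 60.2
```

Request:
apply_moves --targets '[[[0,0,0,0,-0.3],[0,0,0,0,-0.2],[0,0,0,0,-0.1],[0,0,0,0,0],[0,0,0,0,0.1],[0,0,0,0,0.3],[0,0,0,0,0.3],[0,0,0,0,0.3]]]'

```text
clock: 31.87
eef_pos: [0.4644, 0.0366, 0.1308]
tool_rot: [0.108, 0.994, -0.0, -0.0]
ft_force: [-0.5, 0.5, 0.3]
grip_width: 0.0552
grasp_force: 0.0
```

Request:
apply_moves --targets '[[[0,0,0.15,0,0.3],[0,0,0.3,0,0.3],[0,0,0.5,0,0.3],[0,0,0.7,0,0.3],[0,0,0.8,0,0.3],[0,0,0.8,0,0.3],[0,0,0,0,0.3],[0,0,0,0,0.3]]]'

```text
clock: 32.53
eef_pos: [0.4659, 0.0367, 0.2634]
tool_rot: [0.108, 0.994, 0.001, 0.003]
ft_force: [-0.2, 1.2, 0.7]
grip_width: 0.0552
grasp_force: 0.0
```

```bash
cat > fin.py <<'E'
from h import *
o=get_obs();T=o["eef_pos"];print(T.round(4),o["ft_force"].round(1),o["clock"])
im,d,P,*_=cam("wrist");cv2.imwrite("pics/w9.png",im)
a=np.radians(-12.45);n=np.array([np.cos(a),np.sin(a)]);t=np.array([-np.sin(a),np.cos(a)])
c0=np.array([.4645,.0367]);N=(P[...,:2]-c0)@n;S=(P[...,:2]-c0)@t;Z=P[...,2]
q=(abs(N)<.015)&(abs(S)<.04)
for lo,hi in((.06,.075),(.078,.085),(.09,.105),(.12,.138),(.139,.15)):
    m=q&(Z>lo)&(Z<hi)
    if m.sum():print(lo,m.sum(),"N",np.percentile(N[m],[2,50,98]).round(4),"S",np.percentile(S[m],[1,99]).round(4),"Z",np.percentile(Z[m],[2,98]).round(4))
c=(Z>.047)&(Z<.058)&(abs(N)<.04)&(abs(S)<.06)
for g in(c&(N<-.008),c&(N>.008)):
    if g.sum()>20:r=cv2.minAreaRect((np.stack([N[g],S[g]],1)*1000).astype(np.float32));print("cheek",g.sum(),np.round(r[0],1),np.round(r[1],1))
im,d,P,*_=cam("scene");cv2.imwrite("pics/s9.png",cv2.convertScaleAbs(cv2.resize(im[130:310,200:400],None,fx=3.3,fy=3.3,interpolation=cv2.INTER_CUBIC),alpha=1.5))
tops("top",.2,.235,y=(.1,.25));
E
python3 fin.py
```

```text
[0.4659 0.0367 0.2634] [-0.2  1.2  0.7] 32.5333
0.06 245 N [-0.0043 -0.0038 -0.0032] S [-0.0332  0.0307] Z [0.0606 0.0749]
0.078 401 N [-0.0041 -0.0014  0.0042] S [-0.0335  0.0309] Z [0.0785 0.0843]
0.09 93 N [-0.0044 -0.0038 -0.0032] S [-0.0167  0.0146] Z [0.0905 0.1047]
0.12 262 N [-0.0042 -0.0038 -0.0033] S [-0.0167  0.0145] Z [0.1204 0.1377]
0.139 466 N [-0.004  -0.0004  0.0038] S [-0.0166  0.0146] Z [0.1397 0.1427]
cheek 588 [-15.   -1.3] [89.8  7.6]
cheek 268 [13.5 -1.5] [89.5  8.7]
top [194. 201.] 80 ztop 0.2254 [583.  173.9] [32.1  7.8] 82.1
top [191. 216.] 75 ztop 0.2256 [550.9 177.5] [30.9  7.9] 81.8
```

View pics/s9.png

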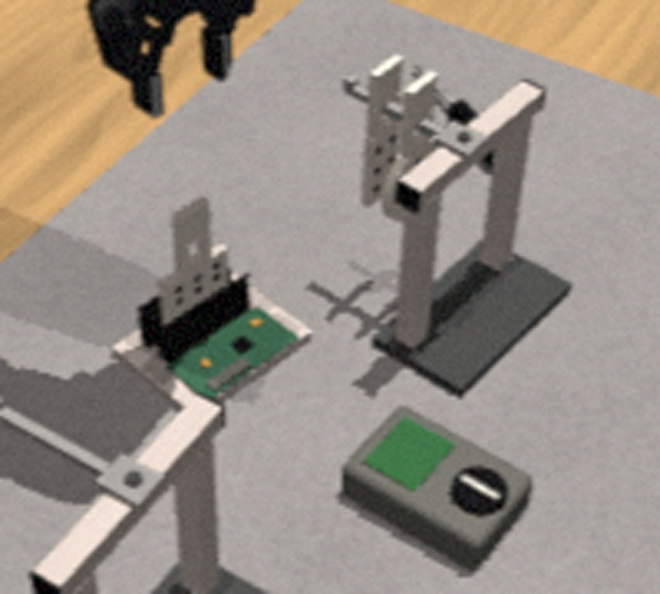

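The square stands vertical in the slot: its top is at 142 mm, which is home, it is centred to within 0.3 mm, and its face position is the same at every height. The disc and strip hang on the spare hook behind its tip.

```bash
python3 -c "
from workcell import order;print(order.job_done())"
```

```text
the job is handed in; nothing more can be done
None
```

The job is handed in at about 32.5 s: the disc, then the strip, hang freely behind the spare hook's tip, and the square plate stands fully home, upright and centred in the fixture slot, with the gripper clear of everything.

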